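Comb key-steel bars into rows on the pump bench

ROBOT

A 7-joint arm with a two-finger parallel gripper is mounted at the origin on the work surface. World frame = base frame: x ahead of the robot, y to its left, z up, the work surface at z = 0. Lengths are in m, angles in degrees, forces in N, time in s.
With the tool pointing down it reaches from about 0.4 to 0.85 m from the base axis. Payload 10.4 kg.
Tool frame: the origin (TCP) lies at the very end of the fingers, on their centre line; the grasp point (between the pads) lies 19 mm behind it; x points along the fingers, y is the direction in which the jaws open and shut, and the axes are right-handed (so a half turn about x gives the same grasp; the last joint's range is limited). The gripper opens to 85 mm and grips with 20 to 120 N. Pads are 22 mm wide; open, the fingers measure 114 mm over their backs; the gripper's body (76 mm by 85 mm) begins 54 mm behind the grasp point. The pads swing forward as they close: fully open they stand 13 mm farther back than shut.
Start: joints at [68.033, 19.034, -3.707, 83.658, 1.238, 77.344, -5.071], TCP at [0.221, -0.585, 0.231] pointing down, gripper open.
Joint ranges: [-148.97, 148.97], [-28.65, 121.19], [-84.17, 76.75], [9.2, 138.47], [-72.65, 252.65], [3.7, 117.97], [-149.18, 149.18]. Speed limits (degrees/s): [127.2, 127.2, 159.86, 159.86, 180, 180, 180].

INTERFACE

Orientations are given as a 3x3 rotation matrix whose columns are the frame's x, y, z axes.
In Python, from rig import state, camera, camera_model, close_job, spot_in, tip_of gives the robot as it stands.
- The arm moves only by the tool carry_out, never from a script. Its arguments are lists of equal length, an entry for each row: "translation": the shift along the tool's x, y, z in m, a list of three; "rot": the turn, a rotation vector about the tool's x, y, z in rad, a list of three. In form: {"translation": [[tx, ty, tz], ...], "rot": [[wx, wy, wz], ...]}. A call has 1 to 8 rows; each row is the pose to reach, as a shift and turn from the pose commanded when the call began, along the tool's axes at that moment; what a row does not reach only later rows make up. A row lasts 1/10 s, in which the tool goes at most 50 mm and 8.59 degrees, less where a joint would pass 70% of its speed; a pose out of reach is approached as far as the arm can. A call with a gripper value outside its range is refused whole. "fingers" is the closure, from -1 (fully open) to 1 (shut), set as the call begins (left out, the last holds). The fingers move at their own pace and stop on an object; "newtons" is the grip in N (left out, the last holds). Time passes only in rows, so rows that repeat a pose let the fingers close. It gives the time, the measured TCP pose, the force and the opening at its end, in the units of the state.
- state(): the state, without advancing time (a new reading comes with each control period).
- camera(name): name is "scene" or "top"; returns (picture, depth): 400x640x3 uint8, red, green, blue; 400x640 float32, m along the optical axis (not along the pixel's ray), 0 where there is no reading.
- camera_model(name): a dict with "intrinsics" (3x3 intrinsics, pixels), "world_from_camera" (4x4, takes a point from camera to world coordinates). Camera axes: x right, y down, z forward; pixel columns grow to the right and rows downward; lengths in m; the calibration is good to about 2 mm. A picture is of the moment at which its call begins. camera_model takes no time and is no camera call.
- close_job(): hands the job in, once; it reports no verdict.
Trained networks look in the newest picture that a camera, given by its name, has taken for a name from the list of things; names that differ only in an ending like _2 or _b are one class to them, and where a whole thing is asked for, a point or a joint stands for the part that bears it (a point fixed in the world has none). Each returns a list of dicts, best first, with "confidence" (0 to 1); they miss things now and then, are a little off and sometimes report something else, mostly with a low value. They report only what shows in the picture. A call takes as long as a camera call.
- spot_in(camera, query): "rect" ([centre column, centre row, width, height] in pixels, round what is visible of it).
- tip_of(camera, query): "point" ([column, row] in pixels: a listed point, or the origin of a listed thing).
The state is a dict: "time": time; "qpos": joint angles; "joint_vel": joint speeds; "joint_torque": joint torques, N m; "tool_pos": TCP position; "tcp_rot": TCP orientation; "wrist_force": force on the tool from outside, world axes, zero at the start; "wrist_torque": the same for the moment, N m; "gripper_width": opening from 0.0 (shut) to 1.0 (fully open).
Only numpy, scipy, OpenCV 4.12 (cv2) and the standard library are available. Lean on these libraries where they do the work, as an engineer would, in place of code of your own. Each camera call takes 0.05 s, during which the arm holds its last target. There are 200 camera calls.

TASK

Three steel bars lie crooked on the black sheet of the pump bench. Take the three-slot rake by its upright grip and comb it along the bars, a slot for each bar, so that they lie as three separate parallel rows side by side; do not touch the bars with the gripper's fingers. Then leave the rake standing upright on the bench, clear of the bars.

Things in the scene. Friction and masses are not known exactly. Their poses are not given: they have to be found in the camera images.
- rake: aluminium rake, 0.4 kg, smooth teeth, standing on them. Origin on its underside (height 0) under the middle of the grip; z up, mouths face +x (combing direction), 222 mm wide in y. Three slots at y = -72, 0, +72 mm: funnels 68 mm wide at x = +65 mm, narrowing to 18 mm at x = +15, straight to the open rear at x = -35. Cross bar over them at height 20 to 30 mm; bars pass under it, also with the rake 5 mm up, and are carried up to 60 mm along.
- rake_grip (a point): middle of the rake's black upright grip, 70 mm above the rake's origin; axes as the rake's. Grip 26 mm thick in x, 70 mm wide in y, height 30 to 95 mm. The rake stands at the left or right end of the work, its mouths roughly to +y. A tool with the same grip but a plain solid foot without slots stands at the other end: not wanted.
- bar_a: a bare square steel bar, 110 mm long, 14 mm wide and 14 mm high, 0.17 kg, lying flat on the bench. Origin at the centre of its underside (height 0); x axis along its length, z up. The three lie side by side in any order, centres about 72 mm apart along a line leading roughly away from the robot; lengths across that line, up to 16 degrees off square.
- bar_b: a bare square steel bar, 110 mm long, 14 mm wide and 14 mm high, 0.17 kg, lying flat on the bench. Origin at the centre of its underside (height 0); x axis along its length, z up. One of three alike.
- bar_c: a bare square steel bar, 110 mm long, 14 mm wide and 14 mm high, 0.17 kg, lying flat on the bench. Origin at the centre of its underside (height 0); x axis along its length, z up. One of three alike.

How it is judged:
By the outcome, as a careful person would: the job done as asked, in the order asked, and still so for the second after the job is handed in, with the robot touching nothing.
It also fails if it takes over 45 s, if anything falls off the work surface, if the arm or the gripper's body presses on something with over 40 N, if the wrist force passes 120 N, or if a joint passes its speed limit or range.

## Working session

There is one attempt and no reset: what is moved stays moved. The work goes in short steps, Python scripts to look and compute and a tool call to move; the robot and the scene stay as the last step left them, time stands still between calls to the robot, and variables do not carry over. Pictures are saved under pics/ and viewed, about 8 in all and at most 12, crops included, and the job is handed in when it is done.

Besides the shell and the picture viewer there is one more tool, called after "Request:" by a JSON object that holds its "fn" and its "kwargs". carry_out: Moves the arm, as the interface text tells. Its arguments: {"type":"object","properties":{"translation":{"type":"array"},"rot":{"type":"array"},"fingers":{"type":"number"},"newtons":{"type":"number"}},"required":["translation","rot"]}

```bash
mkdir -p pics; cat > h.py <<'E'
import numpy as np, cv2
from rig import *
def look(n,f=None):
    im,d=camera(n)
    if f: cv2.imwrite(f'pics/{f}.png',im[:,:,::-1])
    return im,d
def ray(n,uv):
    m=camera_model(n);K=np.array(m['intrinsics']);T=np.array(m['world_from_camera'])
    return T[:3,3],T[:3,:3]@np.linalg.inv(K)@np.array([uv[0],uv[1],1.])
def atz(n,uv,z):
    o,r=ray(n,uv);return o+r*(z-o[2])/r[2]
def cloud(n,d):
    m=camera_model(n);K=np.array(m['intrinsics']);T=np.array(m['world_from_camera'])
    v,u=np.mgrid[:d.shape[0],:d.shape[1]]
    p=np.stack([(u-K[0,2])/K[0,0]*d,(v-K[1,2])/K[1,1]*d,d],-1)
    P=p@T[:3,:3].T+T[:3,3];P[d==0]=np.nan;return P
E
python3 - <<'E'
from h import *
np.set_printoptions(precision=3,suppress=True)
for n in('scene','top'):
    look(n,n+'0')
    for q in('rake','rake_grip','bar_a'):
        for r in spot_in(n,q)[:4]: print(n,q,np.round(r['rect']),round(r['confidence'],2))
        for r in tip_of(n,q)[:4]: print(n,q,'tip',np.round(r['point'],1),round(r['confidence'],2),atz(n,r['point'],.07 if 'grip' in q else 0))
s=state();print(s['time'],s['tool_pos'],s['tcp_rot'])
a=cv2.imread('pics/scene0.png');b=cv2.imread('pics/top0.png')
E
```

```text
scene rake [467. 175.  72.  54.] 0.89
scene rake tip [459.1 183.5] 0.88 [0.559 0.4   0.   ]
scene rake_grip [470. 175.  74.  49.] 0.79
scene rake_grip tip [463.6 159.5] 0.9 [0.542 0.409 0.07 ]
scene bar_a [349. 240.  40.  21.] 0.91
scene bar_a [337. 220.  46.  11.] 0.71
scene bar_a [323. 203.  33.  25.] 0.67
scene bar_a [467. 175.  76.  52.] 0.16
scene bar_a tip [334.9 219.8] 0.84 [0.571 0.022 0.   ]
scene bar_a tip [325.3 203.7] 0.61 [0.505 0.02  0.   ]
scene bar_a tip [347.4 239.5] 0.56 [0.647 0.025 0.   ]
top rake [165. 223.  53.  84.] 0.79
top rake tip [170.8 222.4] 0.89 [0.537 0.404 0.   ]
top rake_grip [164. 220.  53.  86.] 0.68
top rake_grip tip [163.3 217.4] 0.96 [0.538 0.398 0.07 ]
top bar_a [307. 171.  36.   9.] 0.76
top bar_a [316. 219.  41.  19.] 0.52
top bar_a [312. 197.  36.  11.] 0.51
top bar_a tip [315.6 221.1] 0.64 [0.513 0.012 0.   ]
top bar_a tip [314.2 194.3] 0.55 [0.588 0.01  0.   ]
top bar_a tip [308.5 170.1] 0.5 [0.658 0.021 0.   ]
0.7 [ 0.221 -0.585  0.231] [[ 0.     0.353 -0.936]
 [-0.    -0.936 -0.353]
 [-1.     0.    -0.   ]]
```

View pics/top0.png

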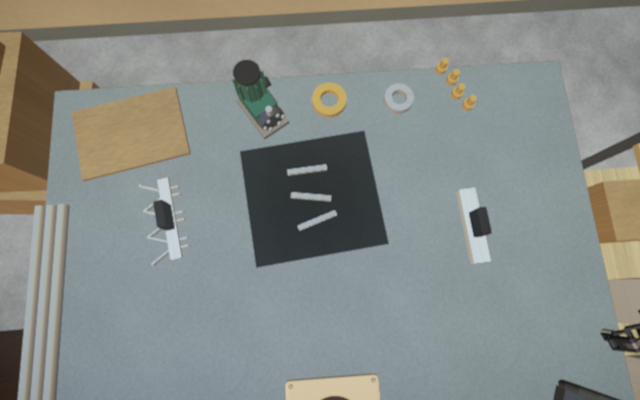

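View pics/scene0.png

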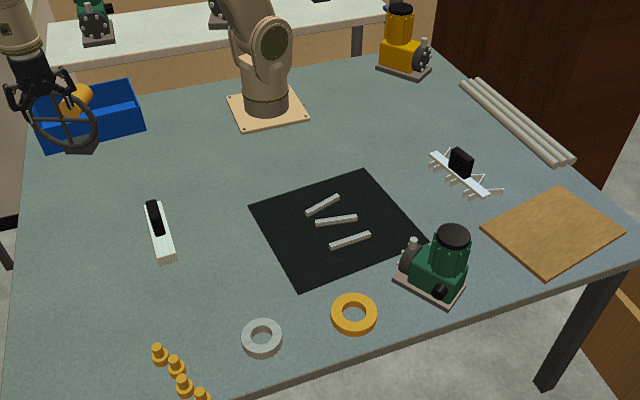

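The top view shows the slotted rake at about (165,220) with its mouths facing left (+y). The bars are at about (307,170), (312,197) and (317,220), and the plain tool is at (475,225). The rake therefore has to go over to the -y side of the bars and comb towards +y. Next I'll measure yaws and bar poses.

```bash
python3 - <<'E'
from h import *
np.set_printoptions(precision=3,suppress=True)
for n in('top','scene'):
    im,d=look(n);P=cloud(n,d);g=im.astype(int)
    X,Y,Z=P[...,0],P[...,1],P[...,2]
    br=(g.min(2)>110)
    print(n,'table z',np.nanmedian(Z[(abs(X-.6)<.1)&(abs(Y)<.1)]))
    m=(br&(abs(X-.59)<.14)&(abs(Y-.01)<.12)).astype(np.uint8)
    k,l,st,c=cv2.connectedComponentsWithStats(m)
    for i in range(1,k):
        if st[i,4]<60: continue
        v,u=np.where(l==i);p=np.array([atz(n,(a,b),.014)[:2] for a,b in zip(u,v)])
        r=cv2.minAreaRect((p*1000).astype(np.float32));e=np.linalg.eigh(np.cov(p.T))[1][:,1]
        print('bar',np.array(r[0]),r[1],'ang from +y (ccw)',np.degrees(np.arctan2(-e[0],e[1]))if e[1]>0 else np.degrees(np.arctan2(e[0],-e[1])),np.nanmedian(Z[l==i]))
    near=(abs(X-.54)<.16)&(abs(Y-.4)<.1)
    for lo,hi,nm in((.02,.04,'cross'),(.08,.11,'griptop')):
        q=P[near&(Z>lo)&(Z<hi)][:,:2]
        if len(q)<10: print(nm,len(q));continue
        r=cv2.minAreaRect((q*1000).astype(np.float32));e=np.linalg.eigh(np.cov(q.T))[1][:,1];e=e*np.sign(e[0])
        print(nm,len(q),np.array(r[0]),r[1],q.mean(0),'long-axis angle from +x',np.degrees(np.arctan2(e[1],e[0])))
E
```

```text
top table z 0.00033257347955040206
bar [656.416  26.582] (18.248394012451172, 110.20288848876953) ang from +y (ccw) 4.164438597037066 0.012393406234688209
bar [579.617  19.72 ] (109.59327697753906, 18.08701515197754) ang from +y (ccw) -8.746297124901707 0.012079037608595078
bar [513.852   8.437] (16.942533493041992, 110.3049087524414) ang from +y (ccw) 18.64450571157282 0.012615366069614109
cross 800 [542.453 412.944] (221.9196319580078, 99.04630279541016) [0.539 0.397] long-axis angle from +x 9.789855307162178
griptop 317 [544.765 398.326] (70.55667877197266, 25.786781311035156) [0.543 0.397] long-axis angle from +x 9.99731508651346
scene table z 0.0009942138656485744
bar [512.721   7.477] (13.287149429321289, 107.73967742919922) ang from +y (ccw) 18.593569620356686 0.014393101478593628
bar [578.562  19.961] (108.2385025024414, 13.052120208740234) ang from +y (ccw) -8.751049213258295 0.014554028687496834
bar [656.105  26.385] (13.036100387573242, 108.10726165771484) ang from +y (ccw) 3.874269394192805 0.014488162844839225
bar [1011.526 -145.633] (130.74334716796875, 77.03067016601562) ang from +y (ccw) -13.714662878803574 -0.7494790672264922
cross 686 [540.316 414.234] (225.86695861816406, 100.29657745361328) [0.557 0.4  ] long-axis angle from +x 11.469358714852776
griptop 245 [544.814 399.135] (72.12557220458984, 30.965404510498047) [0.549 0.395] long-axis angle from +x 11.293346198501986
```

```bash
cat >> h.py <<'E'
from scipy.spatial.transform import Rotation as Ro
def plan(wps,step=.045,ds=6.):
    """wps: (x,y,z,tool-y angle deg). prints calls of <=8 rows"""
    s=state();p=np.array(s['tool_pos']);R=np.array(s['tcp_rot'])
    a=np.degrees(np.arctan2(R[1,1],R[0,1]));rows=[]
    q=np.append(p,a)
    for w in wps:
        w=np.array(w,float);n=int(max(1,np.ceil(np.linalg.norm(w[:3]-q[:3])/step),np.ceil(abs(w[3]-q[3])/ds)))
        rows+=[q+(w-q)*i/n for i in range(1,n+1)];q=w
    f=lambda a:np.array([[0,np.cos(np.radians(a)),np.sin(np.radians(a+0)) if 0 else np.sin(np.radians(a))],[0,np.sin(np.radians(a)),-np.cos(np.radians(a))],[-1,0,0]])
    R0=R;p0=p
    for i in range(0,len(rows),8):
        c=rows[i:i+8]
        print([[round(float(v),4)+0. for v in R0.T@(r[:3]-p0)] for r in c],[[round(float(v),3)+0. for v in Ro.from_matrix(R0.T@f(r[3])).as_rotvec()] for r in c])
        p0=c[-1][:3];R0=f(c[-1][3])
E
python3 - <<'E'
from h import *
plan([(.44,-.35,.25,-76),(.58,-.02,.25,-80),(.5445,.398,.22,-80),(.5445,.398,.13,-80)])
E
```

```text
[[-0.0023, -0.0178, -0.036], [-0.0047, -0.0356, -0.072], [-0.007, -0.0533, -0.108], [-0.0093, -0.0711, -0.144], [-0.0117, -0.0889, -0.1801], [-0.014, -0.1067, -0.2161], [-0.0163, -0.1244, -0.2521], [-0.0187, -0.1422, -0.2881]] [[0.015, 0.0, 0.0], [0.029, 0.0, 0.0], [0.044, 0.0, 0.0], [0.058, 0.0, 0.0], [0.073, 0.0, 0.0], [0.087, 0.0, 0.0], [0.102, 0.0, 0.0], [0.116, 0.0, 0.0]]
[[0.0, -0.0358, -0.027], [0.0, -0.0716, -0.0539], [0.0, -0.1074, -0.0809], [0.0, -0.1432, -0.1078], [0.0, -0.179, -0.1348], [0.0, -0.2147, -0.1618], [0.0, -0.2505, -0.1887], [0.0, -0.2863, -0.2157]] [[0.009, 0.0, 0.0], [0.017, 0.0, 0.0], [0.026, 0.0, 0.0], [0.035, 0.0, 0.0], [0.044, 0.0, 0.0], [0.052, 0.0, 0.0], [0.061, 0.0, 0.0], [0.07, 0.0, 0.0]]
[[0.003, -0.0418, -0.0038], [0.006, -0.0836, -0.0075], [0.009, -0.1253, -0.0113], [0.012, -0.1671, -0.015], [0.015, -0.2089, -0.0188], [0.018, -0.2507, -0.0226], [0.021, -0.2925, -0.0263], [0.024, -0.3343, -0.0301]] [[0.0, 0.0, 0.0], [0.0, 0.0, 0.0], [0.0, 0.0, 0.0], [0.0, 0.0, 0.0], [0.0, 0.0, 0.0], [0.0, 0.0, 0.0], [0.0, 0.0, 0.0], [0.0, 0.0, 0.0]]
[[0.003, -0.0418, -0.0038], [0.006, -0.0836, -0.0075], [0.051, -0.0836, -0.0075], [0.096, -0.0836, -0.0075]] [[0.0, 0.0, 0.0], [0.0, 0.0, 0.0], [0.0, 0.0, 0.0], [0.0, 0.0, 0.0]]
```

Request:
{"fn": "carry_out", "kwargs": {"translation": [[-0.002,-0.018,-0.036],[-0.005,-0.036,-0.072],[-0.007,-0.053,-0.108],[-0.009,-0.071,-0.144],[-0.012,-0.089,-0.18],[-0.014,-0.107,-0.216],[-0.016,-0.124,-0.252],[-0.019,-0.142,-0.288]], "rot": [[0.015,0,0],[0.03,0,0],[0.044,0,0],[0.058,0,0],[0.073,0,0],[0.087,0,0],[0.102,0,0],[0.116,0,0]], "fingers": -1}}

```text
time: 1.6
tool_pos: [0.4409, -0.349, 0.2505]
tcp_rot: [[0.0, 0.242, -0.97], [-0.0, -0.97, -0.242], [-1.0, 0.0, -0.0]]
wrist_force: [0.6, -1.2, 0.2]
gripper_width: 0.998
```

Request:
{"fn": "carry_out", "kwargs": {"translation": [[0,-0.036,-0.027],[0,-0.072,-0.054],[0,-0.107,-0.081],[0,-0.143,-0.108],[0,-0.179,-0.135],[0,-0.215,-0.162],[0,-0.25,-0.189],[0,-0.286,-0.216]], "rot": [[0.009,0,0],[0.017,0,0],[0.026,0,0],[0.035,0,0],[0.044,0,0],[0.052,0,0],[0.061,0,0],[0.07,0,0]]}}

```text
time: 2.4
tool_pos: [0.5808, -0.019, 0.2506]
tcp_rot: [[0.001, 0.173, -0.985], [-0.0, -0.985, -0.173], [-1.0, 0.0, -0.001]]
wrist_force: [0.9, -0.3, -0.0]
gripper_width: 1.001
```

Request:
{"fn": "carry_out", "kwargs": {"translation": [[0.003,-0.042,-0.004],[0.006,-0.084,-0.008],[0.009,-0.125,-0.011],[0.012,-0.167,-0.015],[0.015,-0.209,-0.019],[0.018,-0.251,-0.023],[0.021,-0.292,-0.026],[0.024,-0.334,-0.03]], "rot": [[0,0,0],[0,0,0],[0,0,0],[0,0,0],[0,0,0],[0,0,0],[0,0,0],[0,0,0]]}}

```text
time: 3.2
tool_pos: [0.5515, 0.3151, 0.2263]
tcp_rot: [[0.0, 0.173, -0.985], [-0.0, -0.985, -0.173], [-1.0, 0.0, -0.0]]
wrist_force: [0.7, -0.1, 0.2]
gripper_width: 1.002
```

Request:
{"fn": "carry_out", "kwargs": {"translation": [[0.003,-0.042,-0.004],[0.006,-0.083,-0.007],[0.051,-0.083,-0.007],[0.08,-0.083,-0.007],[0.08,-0.083,-0.007]], "rot": [[0,0,0],[0,0,0],[0,0,0],[0,0,0],[0,0,0]]}}

```text
time: 3.7
tool_pos: [0.5424, 0.395, 0.1415]
tcp_rot: [[-0.006, 0.174, -0.985], [-0.005, -0.985, -0.174], [-1.0, 0.004, 0.007]]
wrist_force: [-0.2, -0.8, -0.5]
gripper_width: 1.002
```

```bash
python3 - <<'E'
from h import *
a,_=look('top');b,_=look('scene')
c=cv2.resize(a[140:290,90:250],(400,375),interpolation=2);e=cv2.resize(b[60:230,390:560],(375,375),interpolation=2)
cv2.imwrite('pics/g1.png',np.hstack([c,e])[:,:,::-1]);s=state();print(s['qpos'],s['tool_pos'])
plan([(.5445,.398,.053,-80)])
E
```

```text
[ -14.99573058   32.59002096  -35.94508715   79.97989449   19.2453629
   73.57471451 -132.06582922] [0.54443931 0.39652493 0.14703928]
[[0.0313, -0.0005, -0.0001], [0.0627, -0.001, -0.0002], [0.094, -0.0014, -0.0003]] [[0.0, 0.0, 0.0], [0.0, 0.0, 0.0], [0.0, 0.0, 0.0]]
```

View pics/g1.png

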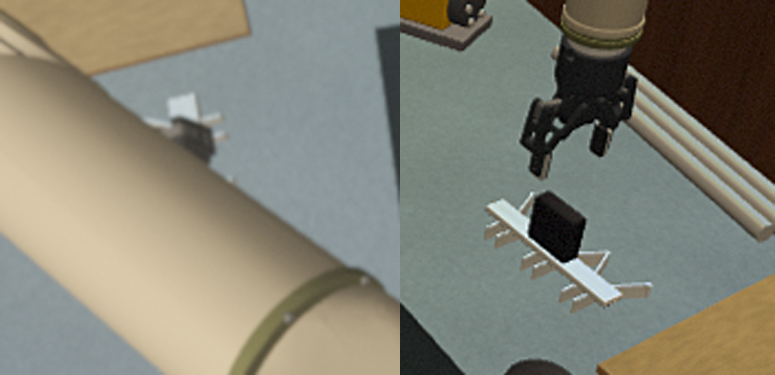

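The crop shows the open jaws straddling the black grip at about (555,225), with the right orientation, so I'll descend and grip.

Request:
{"fn": "carry_out", "kwargs": {"translation": [[0.031,-0.001,0],[0.063,-0.001,0],[0.085,-0.001,0],[0.094,-0.001,0],[0.094,-0.001,0]], "rot": [[0,0,0],[0,0,0],[0,0,0],[0,0,0],[0,0,0]]}}

```text
time: 4.3
tool_pos: [0.5445, 0.3976, 0.0532]
tcp_rot: [[0.001, 0.173, -0.985], [0.0, -0.985, -0.173], [-1.0, -0.0, -0.001]]
wrist_force: [-0.1, -0.2, 0.2]
gripper_width: 1.001
```

Request:
{"fn": "carry_out", "kwargs": {"translation": [[0,0,0],[0,0,0],[0,0,0],[0,0,0],[0,0,0],[0,0,0],[0,0,0],[0,0,0]], "rot": [[0,0,0],[0,0,0],[0,0,0],[0,0,0],[0,0,0],[0,0,0],[0,0,0],[0,0,0]], "fingers": 1, "newtons": 70}}

```text
time: 5.1
tool_pos: [0.5444, 0.398, 0.0532]
tcp_rot: [[0.001, 0.174, -0.985], [0.001, -0.985, -0.174], [-1.0, -0.001, -0.001]]
wrist_force: [-0.3, -1.3, 5.8]
gripper_width: 0.292
```

```bash
python3 - <<'E'
from h import *
plan([(.5445,.398,.15,-80),(.57,.25,.16,-80),(.60,-.135,.16,-82.6),(.60,-.135,.10,-82.6)],.042)
E
```

```text
[[-0.0323, 0.0, -0.0001], [-0.0645, 0.0, -0.0001], [-0.0968, 0.0, -0.0002], [-0.0993, 0.0375, -0.0001], [-0.1018, 0.0751, 0.0001], [-0.1043, 0.1126, 0.0002], [-0.1069, 0.1501, 0.0004], [-0.1069, 0.1886, 0.0041]] [[0.0, -0.001, 0.001], [0.0, -0.001, 0.001], [0.0, -0.001, 0.001], [0.0, -0.001, 0.001], [0.0, -0.001, 0.001], [0.0, -0.001, 0.001], [0.0, -0.001, 0.001], [0.005, -0.001, 0.001]]
[[0.0, 0.0385, 0.0036], [0.0, 0.0769, 0.0071], [0.0, 0.1154, 0.0107], [0.0, 0.1538, 0.0142], [0.0, 0.1923, 0.0178], [0.0, 0.2307, 0.0213], [0.0, 0.2692, 0.0249], [0.0, 0.3076, 0.0285]] [[0.005, 0.0, 0.0], [0.009, 0.0, 0.0], [0.014, 0.0, 0.0], [0.018, 0.0, 0.0], [0.023, 0.0, 0.0], [0.027, 0.0, 0.0], [0.032, 0.0, 0.0], [0.036, 0.0, 0.0]]
[[0.0, 0.0386, 0.0022], [0.03, 0.0386, 0.0022], [0.06, 0.0386, 0.0022]] [[0.005, 0.0, 0.0], [0.005, 0.0, 0.0], [0.005, 0.0, 0.0]]
```

Request:
{"fn": "carry_out", "kwargs": {"translation": [[-0.015,0,0],[-0.05,0,0],[-0.09,0,0],[-0.099,0.025,0],[-0.102,0.06,0],[-0.104,0.1,0],[-0.107,0.145,0],[-0.107,0.188,0.004]], "rot": [[0,0,0],[0,0,0],[0,0,0],[0,0,0],[0,0,0],[0,0,0],[0,0,0],[0.005,0,0]]}}

```text
time: 5.9
tool_pos: [0.5729, 0.2098, 0.1599]
tcp_rot: [[0.0, 0.169, -0.986], [-0.0, -0.986, -0.169], [-1.0, 0.0, -0.0]]
wrist_force: [1.2, -0.4, -3.4]
gripper_width: 0.299
```

Request:
{"fn": "carry_out", "kwargs": {"translation": [[0,0.038,0.004],[0,0.077,0.007],[0,0.115,0.011],[0,0.154,0.014],[0,0.192,0.018],[0,0.231,0.021],[0,0.269,0.025],[0,0.308,0.0285]], "rot": [[0.005,0,0],[0.009,0,0],[0.014,0,0],[0.018,0,0],[0.023,0,0],[0.027,0,0],[0.032,0,0],[0.036,0,0]]}}

```text
time: 6.7
tool_pos: [0.5961, -0.0979, 0.1597]
tcp_rot: [[-0.001, 0.134, -0.991], [0.0, -0.991, -0.134], [-1.0, -0.0, 0.001]]
wrist_force: [0.8, 0.2, -4.2]
gripper_width: 0.297
```

Request:
{"fn": "carry_out", "kwargs": {"translation": [[0,0.02,0.001],[0,0.0386,0.002],[0.03,0.0386,0.002],[0.06,0.0386,0.002],[0.06,0.0386,0.002]], "rot": [[0.005,0,0],[0.005,0,0],[0.005,0,0],[0.005,0,0],[0.005,0,0]]}}

```text
time: 7.2
tool_pos: [0.5969, -0.1342, 0.0953]
tcp_rot: [[-0.008, 0.129, -0.992], [0.002, -0.992, -0.129], [-1.0, -0.003, 0.007]]
wrist_force: [-1.5, 0.3, -4.3]
gripper_width: 0.297
```

```bash
python3 - <<'E'
from h import *
np.set_printoptions(precision=3,suppress=True)
s=state();print(s['tool_pos'],s['tcp_rot'],s['gripper_width'],s['wrist_force'])
for n in('top','scene'):
    im,d=look(n,n+'2');P=cloud(n,d)
    X,Y,Z=P[...,0],P[...,1],P[...,2];g=im.astype(int)
    m=(abs(X-.6)<.2)&(Y<-.05)&(Y>-.3)&(Z>.06)&(Z<.09)&(g.min(2)>120)
    q=P[m]
    r=cv2.minAreaRect((q[:,:2]*1000).astype(np.float32));e=np.linalg.eigh(np.cov(q[:,:2].T))[1][:,1];e*=np.sign(e[0])
    print(n,len(q),r,np.degrees(np.arctan2(e[1],e[0])),np.percentile(q[:,2],[5,50,95]))
a=cv2.imread('pics/top2.png')[120:280,220:420];b=cv2.imread('pics/scene2.png')[120:280,180:400]
cv2.imwrite('pics/g2.png',np.vstack([cv2.resize(a,(375,300)),cv2.resize(b,(375,273))]))
E
```

```text
[ 0.597 -0.134  0.095] [[-0.008  0.129 -0.992]
 [ 0.002 -0.992 -0.129]
 [-1.    -0.003  0.007]] 0.2968899646499512 [-1.537  0.276 -4.256]
top 662 ((594.244384765625, -116.68598937988281), (222.07862854003906, 96.02388000488281), 7.1567463874816895) 11.04837089759405 [0.061 0.07  0.074]
scene 600 ((596.585205078125, -118.9502182006836), (221.1735076904297, 101.35279083251953), 8.089180946350098) 8.552515501845688 [0.063 0.073 0.077]
```

View pics/g2.png

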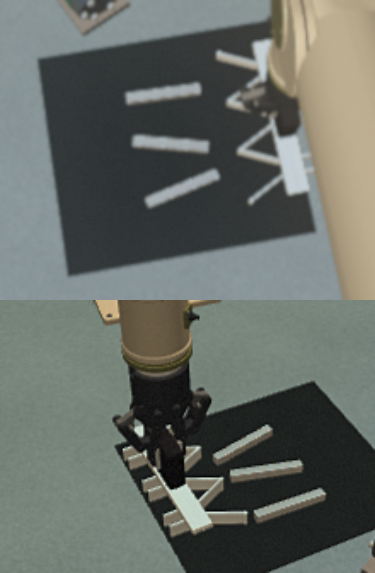

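The rake footprint matches the TCP and sits square in front of the bars: mouths at upper-crop x of 220–250, bar ends at 200–218. I'll lower it to 2 mm above the bench and start combing.

Request:
{"fn": "carry_out", "kwargs": {"translation": [[0.02,0,0],[0.037,0,0],[0.0445,0,0],[0.0445,0,0]], "rot": [[0,0,0],[0,0,0],[0,0,0],[0,0,0]]}}

```text
time: 7.7
tool_pos: [0.5996, -0.1349, 0.0544]
tcp_rot: [[-0.001, 0.129, -0.992], [0.0, -0.992, -0.129], [-1.0, -0.0, 0.001]]
wrist_force: [0.2, -1.3, -3.6]
gripper_width: 0.296
```

Request:
{"fn": "carry_out", "kwargs": {"translation": [[0,-0.008,0],[0,-0.019,0],[0,-0.03,0],[0,-0.042,0],[0,-0.054,0],[0,-0.066,0],[0,-0.078,0],[0,-0.09,0]], "rot": [[0,0,0],[0,0,0],[0,0,0],[0,0,0],[0,0,0],[0,0,0],[0,0,0],[0,0,0]]}}

```text
time: 8.5
tool_pos: [0.5882, -0.045, 0.0548]
tcp_rot: [[0.0, 0.128, -0.992], [-0.0, -0.992, -0.128], [-1.0, 0.0, -0.0]]
wrist_force: [0.1, -0.9, -4.2]
gripper_width: 0.294
```

```bash
python3 - <<'E'
from h import *
np.set_printoptions(precision=3,suppress=True)
s=state();print(s['time'],s['tool_pos'],s['tcp_rot'][2],s['wrist_force'])
look('top','top3');look('scene','scene3')
a=cv2.imread('pics/top3.png')[120:280,220:420];b=cv2.imread('pics/scene3.png')[130:290,220:440]
cv2.imwrite('pics/g3.png',np.vstack([cv2.resize(a,(375,300)),cv2.resize(b,(375,273))]))
E
```

```text
8.5 [ 0.588 -0.045  0.055] [-1.  0. -0.] [ 0.085 -0.932 -4.239]
```

View pics/g3.png

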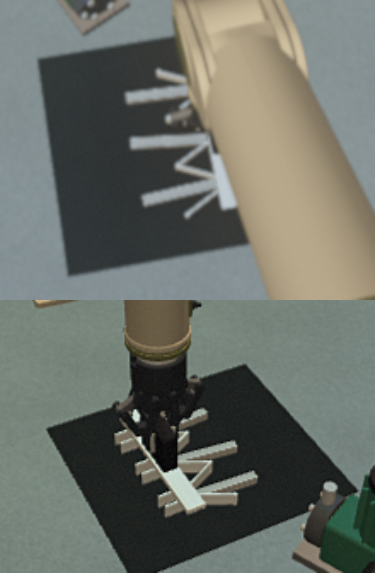

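Each bar has entered its own funnel and the force is low, so I'll carry on.

Request:
{"fn": "carry_out", "kwargs": {"translation": [[0,-0.01,0],[0,-0.02,0],[0,-0.03,0],[0,-0.04,0],[0,-0.05,0],[0,-0.06,0],[0,-0.07,0],[0,-0.08,0]], "rot": [[0,0,0],[0,0,0],[0,0,0],[0,0,0],[0,0,0],[0,0,0],[0,0,0],[0,0,0]]}}

```text
time: 9.4
tool_pos: [0.5779, 0.0344, 0.0548]
tcp_rot: [[0.0, 0.129, -0.992], [-0.0, -0.992, -0.129], [-1.0, 0.0, -0.0]]
wrist_force: [1.3, -0.6, -4.2]
gripper_width: 0.297
```

Request:
{"fn": "carry_out", "kwargs": {"translation": [[0,-0.01,0],[0,-0.02,0],[0,-0.03,0],[0,-0.04,0],[0,-0.05,0],[0,-0.06,0],[0,-0.065,0],[0,-0.065,0]], "rot": [[0,0,0],[0,0,0],[0,0,0],[0,0,0],[0,0,0],[0,0,0],[0,0,0],[0,0,0]]}}

```text
time: 10.2
tool_pos: [0.5694, 0.0991, 0.0548]
tcp_rot: [[-0.0, 0.13, -0.992], [0.0, -0.992, -0.13], [-1.0, -0.0, 0.0]]
wrist_force: [-0.6, -0.1, -3.5]
gripper_width: 0.296
```

```bash
python3 - <<'E'
from h import *
np.set_printoptions(precision=3,suppress=True)
s=state();print(s['time'],s['tool_pos'],s['tcp_rot'][2],s['wrist_force'])
look('top','top4');look('scene','scene4')
a=cv2.imread('pics/top4.png')[120:280,220:420];b=cv2.imread('pics/scene4.png')[130:290,220:440]
cv2.imwrite('pics/g4.png',np.vstack([cv2.resize(a,(375,300)),cv2.resize(b,(375,273))]))
E
```

```text
10.2 [0.569 0.099 0.055] [-1. -0.  0.] [-0.631 -0.135 -3.522]
```

View pics/g4.png

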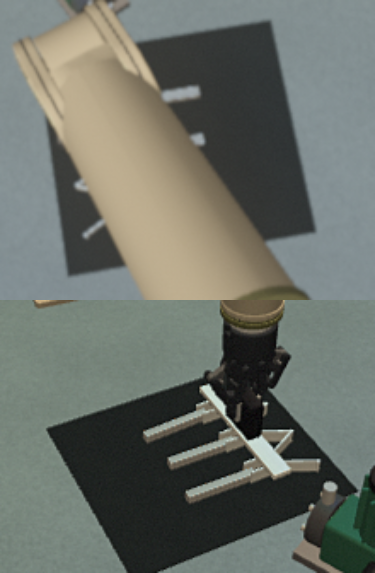

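The scene crop shows three parallel rows trailing out behind the rake, around (145–250, 435–500). I'll comb straight on until it is clear, then check the rows.

Request:
{"fn": "carry_out", "kwargs": {"translation": [[0,-0.01,0],[0,-0.022,0],[0,-0.034,0],[0,-0.046,0],[0,-0.058,0],[0,-0.07,0],[0,-0.082,0],[0,-0.094,0]], "rot": [[0,0,0],[0,0,0],[0,0,0],[0,0,0],[0,0,0],[0,0,0],[0,0,0],[0,0,0]]}}

```text
time: 11.1
tool_pos: [0.5575, 0.1922, 0.0548]
tcp_rot: [[0.0, 0.128, -0.992], [-0.0, -0.992, -0.128], [-1.0, 0.0, -0.0]]
wrist_force: [1.3, -0.8, -3.3]
gripper_width: 0.295
```

```bash
cat > bars.py <<'E'
from h import *
np.set_printoptions(precision=3,suppress=True)
s=state();print(s['time'],s['tool_pos'],s['wrist_force'],s['gripper_width'])
import sys
for n in('top','scene'):
    im,d=look(n,n+sys.argv[1]);P=cloud(n,d);g=im.astype(int);X,Y,Z=P[...,0],P[...,1],P[...,2]
    k,l,st,c=cv2.connectedComponentsWithStats(((g.min(2)>110)&(abs(X-.59)<.16)&(abs(Y-.03)<.25)&(Z<.025)).astype(np.uint8))
    for i in range(1,k):
        if st[i,4]<60: continue
        v,u=np.where(l==i);p=np.array([atz(n,(a,b),.014)[:2] for a,b in zip(u,v)])
        r=cv2.minAreaRect((p*1000).astype(np.float32));e=np.linalg.eigh(np.cov(p.T))[1][:,1];e=e*np.sign(e[1])
        print(n,np.array(r[0]),np.array(r[1]),'from +y',np.degrees(np.arctan2(-e[0],e[1])))
E
python3 bars.py 5
python3 -c "
import cv2,numpy as np
a=cv2.imread('pics/top5.png')[120:280,180:400];b=cv2.imread('pics/scene5.png')[130:290,220:480]
cv2.imwrite('pics/g5.png',np.vstack([cv2.resize(a,(400,290)),cv2.resize(b,(400,246))]))"
```

```text
11.1 [0.557 0.192 0.055] [ 1.302 -0.775 -3.327] 0.29520950053879624
top [ 586.662 -181.45 ] [ 85.874 317.957] from +y -87.6265115237419
top [729.768 138.989] [ 31.047 187.986] from +y 3.0961575451617285
top [651.021  27.47 ] [ 17.886 109.337] from +y 5.572072262670874Traceback (most recent call last):
  File "bars.py", line 10, in <module>
    v,u=np.where(l==i);p=np.array([atz(n,(a,b),.014)[:2] for a,b in zip(u,v)])
                                   ~~~^^^^^^^^^^^^^^
  File "h.py", line 11, in atz
    o,r=ray(n,uv);return o+r*(z-o[2])/r[2]
        ~~~^^^^^^
  File "h.py", line 8, in ray
    m=camera_model(n);K=np.array(m['intrinsics']);T=np.array(m['world_from_camera'])
ValueError: time passes only in moves, steps and waits
[ WARN:0@0.036] global loadsave.cpp:275 findDecoder imread_('pics/scene5.png'): can't open/read file: check file path/integrity
Traceback (most recent call last):
TypeError: 'NoneType' object is not subscriptable
```

```bash
sed -i 's/^from rig import \*/from rig import *\nimport functools,rig\ncamera_model=functools.lru_cache(rig.camera_model)/' h.py
sed -i 's/<60: continue/<60 or st[i,4]>1200: continue/' bars.py
python3 bars.py 5
python3 -c "
import cv2,numpy as np
a=cv2.imread('pics/top5.png')[120:280,180:400];b=cv2.imread('pics/scene5.png')[130:290,220:480]
cv2.imwrite('pics/g5.png',np.vstack([cv2.resize(a,(400,290)),cv2.resize(b,(400,246))]))"
```

```text
11.15 [0.557 0.195 0.055] [-1.14   3.845 -4.222] 0.29487518973986504
top [724.847 139.106] [188.111  39.565] from +y 3.6968739985062333
top [651.021  27.47 ] [ 17.886 109.337] from +y 5.502298669666456
top [579.257  27.626] [ 16.528 110.917] from +y 5.271771150741176
top [509.447   8.91 ] [ 16.57  105.633] from +y 8.727468488032262
top [459.546 267.298] [95.56 41.95] from +y -67.07784027960993
scene [570.518 249.312] [163.413  51.488] from +y 87.72933544159659
scene [507.454  10.914] [ 12.93  106.143] from +y 9.331029745252836
scene [578.353  27.043] [ 12.965 108.638] from +y 5.126789721930864
scene [698.178 236.285] [88.833 74.725] from +y 44.14667151184267
scene [650.384  28.118] [ 14.442 108.001] from +y 5.251828715667507
scene [758.09   67.415] [ 12.119 109.488] from +y 4.072726912364626
```

View pics/g5.png

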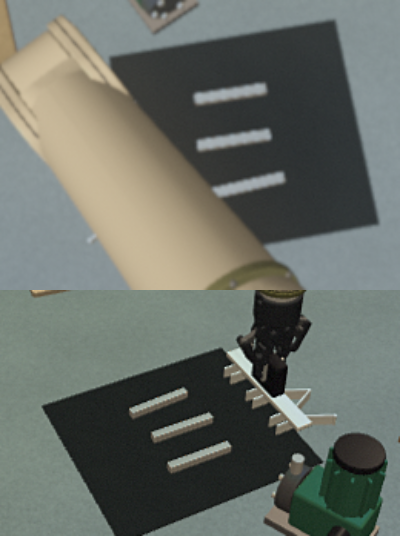

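The rows are separate and about 70 mm apart, but the yaws are 5.2°, 5.1° and 9.3°. There is plenty of time, so I'll make a second pass with the rake yawed to 13°. That pushes every bar against the same slot wall.

```bash
python3 - <<'E'
from h import *
plan([(.556,.197,.14,-82.6),(.6125,-.128,.14,-77),(.6125,-.128,.055,-77)],.042)
E
```

```text
[[-0.0284, -0.0016, 0.0002], [-0.0568, -0.0032, 0.0005], [-0.0852, -0.0049, 0.0007], [-0.0852, 0.0363, -0.001], [-0.0852, 0.0775, -0.0027], [-0.0852, 0.1187, -0.0044], [-0.0852, 0.1599, -0.0062], [-0.0852, 0.2011, -0.0079]] [[0.0, 0.0, 0.0], [0.001, 0.0, 0.0], [0.001, 0.0, 0.0], [-0.011, 0.0, 0.0], [-0.023, 0.0, 0.0], [-0.035, 0.0, 0.0], [-0.048, 0.0, 0.0], [-0.06, 0.0, 0.0]]
[[0.0, 0.0412, 0.0007], [0.0, 0.0825, 0.0015], [0.0, 0.1237, 0.0022], [0.0283, 0.1237, 0.0022], [0.0567, 0.1237, 0.0022], [0.085, 0.1237, 0.0022]] [[-0.012, 0.0, 0.0], [-0.024, 0.0, 0.0], [-0.037, 0.0, 0.0], [-0.037, 0.0, 0.0], [-0.037, 0.0, 0.0], [-0.037, 0.0, 0.0]]
```

Request:
{"fn": "carry_out", "kwargs": {"translation": [[-0.02,0,0],[-0.055,0,0],[-0.085,0,0],[-0.085,0.03,-0.001],[-0.085,0.073,-0.003],[-0.085,0.116,-0.004],[-0.085,0.158,-0.006],[-0.085,0.201,-0.008]], "rot": [[0,0,0],[0,0,0],[0,0,0],[-0.011,0,0],[-0.023,0,0],[-0.035,0,0],[-0.048,0,0],[-0.06,0,0]]}}

```text
time: 12.05
tool_pos: [0.5913, -0.0098, 0.1399]
tcp_rot: [[0.0, 0.187, -0.982], [-0.001, -0.982, -0.187], [-1.0, 0.001, -0.0]]
wrist_force: [1.5, 0.3, -4.0]
gripper_width: 0.294
```

Request:
{"fn": "carry_out", "kwargs": {"translation": [[0,0.041,0.001],[0,0.082,0.001],[0,0.115,0.002],[0,0.124,0.002],[0,0.124,0.002]], "rot": [[-0.012,0,0],[-0.024,0,0],[-0.037,0,0],[-0.037,0,0],[-0.037,0,0]]}}

```text
time: 12.55
tool_pos: [0.6122, -0.1323, 0.1394]
tcp_rot: [[-0.001, 0.22, -0.976], [-0.001, -0.976, -0.22], [-1.0, 0.001, 0.001]]
wrist_force: [-0.2, 0.9, -4.5]
gripper_width: 0.291
```

```bash
python3 - <<'E'
from h import *
s=state();print(s['time'],s['gripper_width'],s['tool_pos'])
plan([(.6125,-.128,.055,-77)])
E
python3 bars.py 6
```

```text
12.55 0.29056962044353835 [ 0.61221039 -0.13226658  0.13940934]
[[0.0422, -0.0021, -0.0006], [0.0844, -0.0042, -0.0013]] [[-0.003, 0.001, -0.001], [-0.005, 0.001, -0.001]]
12.55 [ 0.612 -0.132  0.139] [-0.242  0.883 -4.483] 0.29056962044353835
top [650.965  27.465] [ 17.999 109.337] from +y 5.317662645818532
top [578.636  27.568] [ 17.704 110.91 ] from +y 5.30482278889319
top [ 475.181 -160.871] [67.031 92.66 ] from +y 83.36654027694983
top [509.037  11.375] [ 16.57  110.631] from +y 9.2514664748247
scene [507.454  10.914] [ 12.93  106.143] from +y 9.241579306947932
scene [577.965  27.02 ] [ 12.891 108.676] from +y 5.207498890786519
scene [650.384  28.118] [ 14.442 108.001] from +y 5.300756859572436
scene [758.504  68.497] [ 13.172 107.423] from +y 4.016321362721393
```

Request:
{"fn": "carry_out", "kwargs": {"translation": [[0.03,-0.002,-0.001],[0.06,-0.002,-0.002],[0.08,-0.002,-0.002],[0.0845,-0.002,-0.002],[0.0845,-0.002,-0.002]], "rot": [[-0.005,0,0],[-0.005,0,0],[-0.005,0,0],[-0.005,0,0],[-0.005,0,0]]}}

```text
time: 13.15
tool_pos: [0.6142, -0.1254, 0.0555]
tcp_rot: [[-0.0, 0.231, -0.973], [0.001, -0.973, -0.231], [-1.0, -0.001, 0.0]]
wrist_force: [0.1, 1.0, -4.5]
gripper_width: 0.296
```

Request:
{"fn": "carry_out", "kwargs": {"translation": [[0,-0.008,0],[0,-0.02,0],[0,-0.032,0],[0,-0.044,0],[0,-0.056,0],[0,-0.068,0],[0,-0.08,0],[0,-0.09,0]], "rot": [[0,0,0],[0,0,0],[0,0,0],[0,0,0],[0,0,0],[0,0,0],[0,0,0],[0,0,0]]}}

```text
time: 13.95
tool_pos: [0.5932, -0.0382, 0.0553]
tcp_rot: [[-0.0, 0.229, -0.973], [-0.0, -0.973, -0.229], [-1.0, 0.0, 0.0]]
wrist_force: [-0.6, -0.6, -3.7]
gripper_width: 0.293
```

Request:
{"fn": "carry_out", "kwargs": {"translation": [[0,-0.01,0],[0,-0.02,0],[0,-0.03,0],[0,-0.04,0],[0,-0.05,0],[0,-0.06,0],[0,-0.07,0],[0,-0.08,0]], "rot": [[0,0,0],[0,0,0],[0,0,0],[0,0,0],[0,0,0],[0,0,0],[0,0,0],[0,0,0]]}}

```text
time: 14.75
tool_pos: [0.5753, 0.0394, 0.0555]
tcp_rot: [[0.001, 0.229, -0.973], [0.0, -0.973, -0.229], [-1.0, 0.0, -0.001]]
wrist_force: [1.7, -0.5, -4.4]
gripper_width: 0.295
```

Request:
{"fn": "carry_out", "kwargs": {"translation": [[0,-0.01,0],[0,-0.02,0],[0,-0.03,0],[0,-0.04,0],[0,-0.05,0],[0,-0.06,0],[0,-0.07,0],[0,-0.08,0]], "rot": [[0,0,0],[0,0,0],[0,0,0],[0,0,0],[0,0,0],[0,0,0],[0,0,0],[0,0,0]]}}

```text
time: 15.55
tool_pos: [0.5567, 0.1172, 0.0553]
tcp_rot: [[-0.0, 0.229, -0.973], [-0.0, -0.973, -0.229], [-1.0, 0.0, 0.0]]
wrist_force: [0.4, 0.6, -4.5]
gripper_width: 0.294
```

Request:
{"fn": "carry_out", "kwargs": {"translation": [[0,-0.012,0],[0,-0.024,0],[0,-0.036,0],[0,-0.048,0],[0,-0.06,0],[0,-0.072,0],[0,-0.084,0],[0,-0.092,0]], "rot": [[0,0,0],[0,0,0],[0,0,0],[0,0,0],[0,0,0],[0,0,0],[0,0,0],[0,0,0]]}}

```text
time: 16.35
tool_pos: [0.5355, 0.2075, 0.0553]
tcp_rot: [[-0.0, 0.23, -0.973], [0.0, -0.973, -0.23], [-1.0, -0.0, -0.0]]
wrist_force: [-0.2, -0.5, -3.8]
gripper_width: 0.296
```

```bash
python3 bars.py 7;python3 -c "
import cv2,numpy as np
a=cv2.imread('pics/top7.png')[120:280,150:400];b=cv2.imread('pics/scene7.png')[110:290,220:520]
cv2.imwrite('pics/g7.png',np.vstack([cv2.resize(a,(450,288)),cv2.resize(b,(450,270))]))"
```

```text
16.35 [0.535 0.208 0.055] [-0.247 -0.479 -3.836] 0.2955106437744434
top [690.482 161.034] [109.171 227.359] from +y 13.789198327408778
top [651.576  30.064] [ 17.557 110.177] from +y 11.558898346068565
top [577.961  29.148] [ 16.6   110.257] from +y 10.922936829722603
top [508.688  11.613] [ 16.633 110.27 ] from +y 11.389010916865997
scene [532.578 270.462] [42.216 43.135] from +y -76.62948309443543
scene [507.143  12.217] [ 13.028 107.798] from +y 11.349407632649292
scene [595.333 266.127] [45.819 24.147] from +y -75.79254211166828
scene [576.805 200.192] [36.684 20.661] from +y -79.34941685431693
scene [576.786  29.135] [ 13.229 108.59 ] from +y 11.253709509016977
scene [684.85  234.597] [113.96   73.792] from +y 67.17518438738459
scene [650.588  30.289] [ 13.819 108.04 ] from +y 11.288565099396722
scene [758.622  72.376] [14.226 99.733] from +y 3.863306607676482
```

View pics/g7.png

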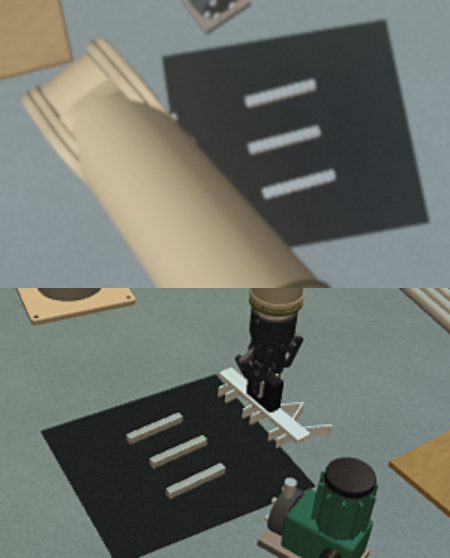

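All three bars are now within 0.2° of each other, at 11.3°. Next I'll lift the rake, carry it on about 90 mm to bare bench, set it down and release.

Request:
{"fn": "carry_out", "kwargs": {"translation": [[-0.02,-0.01,0],[-0.025,-0.035,0],[-0.025,-0.065,0],[-0.025,-0.09,0],[-0.01,-0.095,0],[-0.003,-0.095,0],[0.0015,-0.095,0],[0.0018,-0.095,0]], "rot": [[0,0,0],[0,0,0],[0,0,0],[0,0,0],[0,0,0],[0,0,0],[0,0,0],[0,0,0]]}}

```text
time: 17.25
tool_pos: [0.515, 0.297, 0.0533]
tcp_rot: [[0.0, 0.227, -0.974], [-0.001, -0.974, -0.227], [-1.0, 0.001, -0.0]]
wrist_force: [-0.0, -0.5, -4.1]
gripper_width: 0.296
```

Request:
{"fn": "carry_out", "kwargs": {"translation": [[0,0,0],[0,0,0],[0,0,0]], "rot": [[0,0,0],[0,0,0],[0,0,0]]}}

```text
time: 17.55
tool_pos: [0.5144, 0.2979, 0.0534]
tcp_rot: [[-0.0, 0.228, -0.974], [-0.0, -0.974, -0.228], [-1.0, 0.0, 0.0]]
wrist_force: [0.8, -0.3, -3.0]
gripper_width: 0.295
```

Request:
{"fn": "carry_out", "kwargs": {"translation": [[0.0005,0,0],[0.001,0,0],[0.001,0,0]], "rot": [[0,0,0],[0,0,0],[0,0,0]]}}

```text
time: 17.85
tool_pos: [0.5147, 0.2987, 0.0532]
tcp_rot: [[0.001, 0.229, -0.974], [0.0, -0.974, -0.229], [-1.0, -0.0, -0.001]]
wrist_force: [-0.8, -1.3, 4.4]
gripper_width: 0.295
```

Request:
{"fn": "carry_out", "kwargs": {"translation": [[0,0,0],[0,0,0],[0,0,0],[0,0,0],[0,0,0],[0,0,0],[0,0,0],[0,0,0]], "rot": [[0,0,0],[0,0,0],[0,0,0],[0,0,0],[0,0,0],[0,0,0],[0,0,0],[0,0,0]], "fingers": -1}}

```text
time: 18.65
tool_pos: [0.5142, 0.2985, 0.0525]
tcp_rot: [[0.0, 0.229, -0.973], [-0.0, -0.973, -0.229], [-1.0, 0.0, -0.0]]
wrist_force: [0.6, -0.3, -0.0]
gripper_width: 0.998
```

Request:
{"fn": "carry_out", "kwargs": {"translation": [[-0.015,0,0],[-0.04,0,0],[-0.07,0,0],[-0.105,0,0],[-0.145,0,0],[-0.18,0,0],[-0.2,0,0],[-0.2,0,0]], "rot": [[0,0,0],[0,0,0],[0,0,0],[0,0,0],[0,0,0],[0,0,0],[0,0,0],[0,0,0]]}}

```text
time: 19.45
tool_pos: [0.5151, 0.2997, 0.2572]
tcp_rot: [[0.006, 0.229, -0.973], [0.003, -0.973, -0.229], [-1.0, -0.002, -0.006]]
wrist_force: [0.4, -0.5, 0.4]
gripper_width: 1.0
```

```bash
python3 bars.py 8;python3 -c "
import cv2,numpy as np
a=cv2.imread('pics/top8.png')[120:280,100:400];b=cv2.imread('pics/scene8.png')[80:290,220:560]
cv2.imwrite('pics/g8.png',np.vstack([cv2.resize(a,(510,272)),cv2.resize(b,(510,315))]))"
```

```text
19.45 [0.515 0.3   0.257] [ 0.36  -0.503  0.42 ] 0.9999807476128235
top [651.222  30.353] [ 18.14  110.883] from +y 11.734528849392241
top [577.913  29.144] [ 17.005 110.265] from +y 11.060121533246628
top [508.69   11.614] [ 16.684 110.264] from +y 11.377782531252848
scene [507.149  12.186] [ 13.028 107.734] from +y 11.461479260532258
scene [576.781  29.136] [ 13.144 108.612] from +y 11.206101949930812
scene [650.533  30.279] [ 13.817 108.047] from +y 11.277485744362023
scene [757.465  73.294] [12.119 97.664] from +y 4.203533780800801
```

View pics/g8.png

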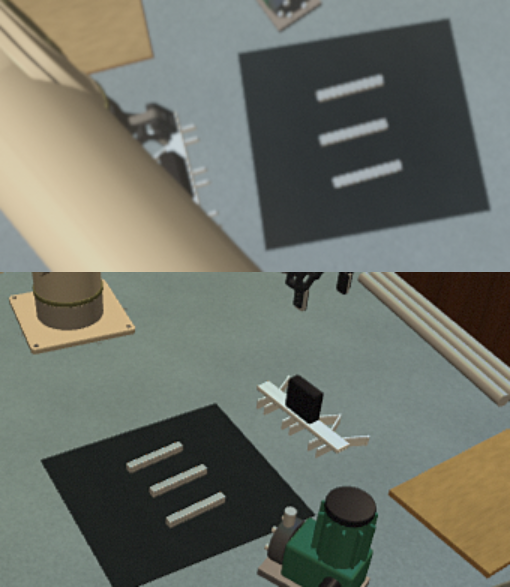

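The rake stands upright at about (305,415) in the lower crop. It is off the sheet and clear of the three parallel bars, and the gripper is free above it.

```bash
python3 -c "
from rig import *
print(close_job())"
```

```text
the job is handed in; nothing more can be done
None
```

The bars now lie as three separate parallel rows, and the rake stands upright on bare bench clear of them. I handed the job in at about 19.5 s of the 45 s allowed; no verdict is reported.

- **What I did:** I took the slotted rake by its grip and carried it over to the -y side. I combed towards +y, 2 mm above the bench, with one slot for each bar. The first pass left the bars at about 5.2°, 5.1° and 9.3°, so I made a second pass with the rake turned to 13°. I then set the rake down past the sheet, released it and raised the gripper.
- **Bars:** in the last pictures they lie at 11.2° to 11.5° (scene camera) and 11.1° to 11.7° (top camera). Their centres are about 72 to 74 mm apart, with the near bar set back about 17 mm in y from the other two. The fingers never came near them.
- **Forces:** the wrist force read at the end of each move stayed below 6 N.
- **Problem along the way:** one measuring script stopped with an error between the two passes. I reran it, and no check failed or disagreed after that.

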